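Feel the unlit red toggle and switch it on if it is off

ROBOT

A 6-joint arm with a two-finger parallel gripper is mounted at the origin on a cart in front of the work surface, level with it; the furniture and walls round the work are solid. World frame = base frame: x ahead of the robot, y to its left, z up, the work surface at z = 0. Lengths are in m, angles in rad, forces in N, time in s.
With the tool pointing down it reaches from about 0.35 to 0.85 m from the base axis. Payload 8.1 kg.
Tool frame: the origin (TCP) lies midway between the tips of the shut fingers; the grasp point (between the pads) lies 19 mm behind it (robot.grip_point_offset is the distance from the TCP to the grasp point, in m); z points along the fingers, y is the line along which they close (so a half turn about z gives the same grasp; the last joint's range is limited). The gripper opens to 93 mm and grips with 3 to 60 N. Pads are 15 mm wide; open, the fingers measure 128 mm over their backs; the gripper's body (75 mm by 188 mm) begins 65 mm behind the grasp point.
Start: joints at [1.242, 0.13, 1.488, -0, 1.523, -0.085], TCP at [0.145, 0.582, 0.219] pointing down, gripper open.
Joint ranges: [-2.96, 2.96], [-0.89, 2.26], [0.02, 2.5], [-1.34, 4.48], [0, 2.73], [-2.66, 2.66]. Speed limits (rad/s): [2.39, 2.39, 2.79, 3.14, 3.14, 3.14].

INTERFACE

Orientations are given as a rotation vector (axis times angle).
In Python, from plant import robot, read_camera, job gives the robot as it stands.
- The arm moves only by the shell command python3 -m inch 'ROWS' [FORCE]. ROWS is JSON, one flat list of numbers, 5 for each row, row after row: the shift along the world's x, y, z in mm, then the turn about the world's z in degrees, then the opening in per cent of the stroke, from 0 (shut) to 100 (fully open). In form: [dx, dy, dz, yaw, hand, dx, dy, dz, yaw, hand, ...]. A call has 1 to 10 rows; each row is the pose to reach, as a shift and turn from the pose commanded when the call began; what a row does not reach only later rows make up. A row lasts 1/12 s, in which the tool goes at most 41.7 mm and 7.16 degrees, less where a joint would pass 70% of its speed; a pose out of reach is approached as far as the arm can. A call with a gripper value outside its range is refused whole. The fingers move at their own pace and stop on an object; FORCE is the grip in N (left out, the last holds). Time passes only in rows, so rows that repeat a pose let the fingers close. It gives the time, the measured TCP pose, the force, the opening and the grip force at its end, in the units of the state.
- robot.read_state(): the state, without advancing time (a new reading comes with each control period).
- read_camera(name): name is "scene" or "side" or "wrist"; returns a dict with "image" (400x640x3 uint8, blue, green, red), "K" (3x3 intrinsics, pixels), "D" ([k1, k2, p1, p2, k3] as OpenCV has them; the pictures are not rectified), "extrinsics" (4x4, takes a point from world to camera coordinates); the wrist camera has in their place "mount" (4x4, takes a point from camera to tool coordinates, whose origin is the TCP and whose axes are the flange's). Camera axes: x right, y down, z forward; pixel columns grow to the right and rows downward; lengths in m; the calibration is good to about 2 mm. A picture is of the moment at which its call begins: read the wrist's pose just before it. There is no depth.
- job.close_job(): hands the job in; it is judged then, once.
The state is a dict: "t": time; "q": joint angles; "dq": joint speeds; "joint_torque": joint torques, N m; "tool_pos": TCP position; "orientation": TCP orientation; "force": force on the tool from outside, world axes, zero at the start; "wrist_torque": the same for the moment, N m; "opening": finger opening in m; "gripper_force": force on a finger pad.
Only numpy, scipy, OpenCV 4.12 (cv2) and the standard library are available. Lean on these libraries where they do the work, as an engineer would, in place of code of your own. Each camera call takes 0.05 s, during which the arm holds its last target. There are 200 camera calls.

TASK

Two unlit switch boxes stand on the bench. Make sure that the one with the red toggle is on, its lever leaning towards the green dot on the lid: feel the red lever with the fingertips by pushing it lightly towards the green dot, flip it over if it is off, and if it is already on just leave it on (never switch it off, even for a moment). Do not force the lever, do not touch the box with the black toggle, and draw the hand clear at the end.

Things in the scene. Friction and masses are not known exactly. Their poses are not given: they have to be found in the camera images.
- red_box: Fixed grey switch box, aluminium lid, 120 x 80 x 45 mm (x, y, z), with the red toggle. Origin: centre of its underside, on the worktop; z up. Its +x points from mid-lid to the green dot (36 mm out, ON side), away from the robot within 30 degrees. Lever pivot: above the origin, 48 mm up. A blue and a yellow socket lie on the OFF side. Lever apart, nothing on the lid is over 5 mm high
- red_tip (a point): Top end of the red toggle lever, on its centre line. The lever is a round bat, 50 mm long from pivot to tip, 11 to 13 mm thick over its red upper 38 mm, 7 mm thick below. It leans 0.4 rad (23 degrees) from vertical: off, the tip is 19 mm to the box's -x side of the pivot; on, 19 mm to its +x side. Tip height 94 mm in both, 98 mm when upright
- red_toggle (a joint): Angle of the red lever: 0 rad = off (leaning away from the green dot), 0.8 rad = on (leaning to the green dot), 0.4 = upright. Over-centre action: it rests only at either end and snaps over when pushed past upright; to move it from its end takes about 1.5 N at the tip, 2.5 N at 30 mm above the pivot, less towards upright
- black_box: The other switch box, alike in all but its lever, which is black; it may be on or off and must not be touched. Fixed; origin and axes as for the red box. Either box may stand left or right
Not all that is in view belongs to the job. Leave any pink look-alike of the red_box alone.

How it is judged:
By the outcome, as a careful person would: the job done as asked, in the order asked, and still so for the second after the job is handed in, with the robot touching nothing.
It also fails if it takes over 32 s, if anything falls off the work surface, if the arm or the gripper's body presses on something with over 40 N, if the wrist force passes 120 N, or if a joint passes its speed limit or range.

## Working session

There is one attempt and no reset: what is moved stays moved. The work goes in short steps, Python scripts to look and compute and a shell command to move; the robot and the scene stay as the last step left them, time stands still between calls to the robot, and variables do not carry over. Pictures are saved under pics/ and viewed, at most 10 in all, crops included, and the job is handed in when it is done.

```bash
mkdir -p pics; ls
python3 - <<'E'
from plant import robot, read_camera
import cv2,numpy as np
s=robot.read_state();print(s['t'],s['tool_pos'],s['orientation'],s['opening'])
for n in("scene","side"):
    c=read_camera(n);cv2.imwrite(f"pics/{n}1.png",c["image"]);np.savez(f"{n}1.npz",**c)
    print(n,c["K"],c["D"],c["extrinsics"])
E
```

```text
pics
0.0 [0.14461435 0.58174238 0.2176217 ] [-3.81927005e-01 -3.11794936e+00  2.71762364e-03] 0.09337019789758108
scene [[381.08136475   0.         320.50936261]
 [  0.         381.08136475 195.07910177]
 [  0.           0.           1.        ]] [-0.01824238  0.          0.          0.          0.        ] [[ 0.59503242 -0.80355002  0.01561354 -0.32216933]
 [-0.48771659 -0.37646114 -0.7876608   0.24745833]
 [ 0.63880274  0.46106873 -0.61591126  0.81230728]
 [ 0.          0.          0.          1.        ]]
side [[486.72822838   0.         314.11639884]
 [  0.         486.72822838 199.3134095 ]
 [  0.           0.           1.        ]] [-0.06211071  0.          0.          0.          0.        ] [[ 0.9999626   0.00758059  0.00416445 -0.40226326]
 [ 0.00707901 -0.44067324 -0.89763967  0.04983199]
 [-0.00496948  0.89763558 -0.44071042  1.26173495]
 [ 0.          0.          0.          1.        ]]
```

View pics/scene1.png

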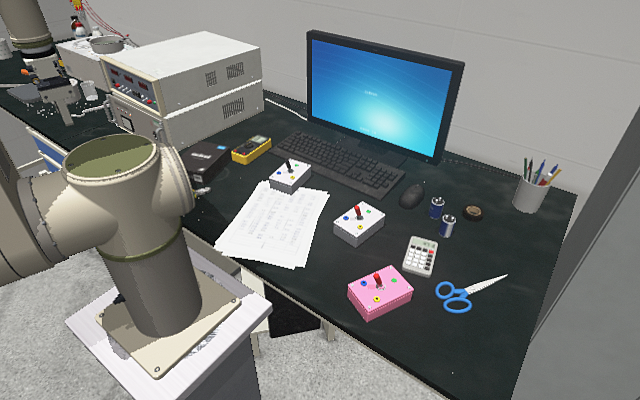

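View pics/side1.png

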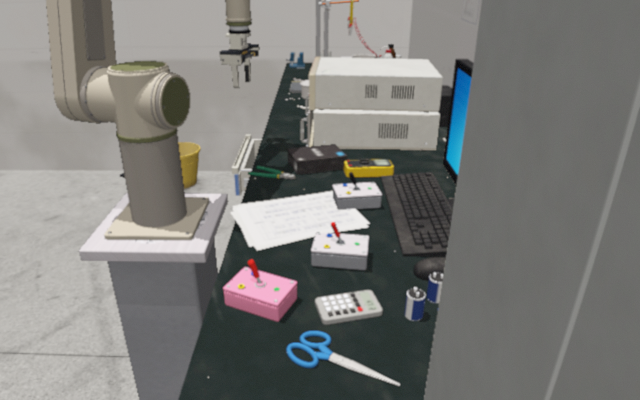

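The scene view shows the grey red-toggle box at about (358,222), the black-toggle box at (290,172) and a pink decoy at (378,285). In the side view the red box is at (340,250), with its lever tip near (335,226). Next I'll measure with colour masks and check them on crops.

```bash
cat > h.py <<'E'
import cv2,numpy as np
def ray(c,uv):
    p=cv2.undistortPoints(np.array([[uv]],float),c["K"],c["D"])[0,0]
    E=c["extrinsics"];R=E[:3,:3];t=E[:3,3]
    return -R.T@t, R.T@np.array([p[0],p[1],1.])
def plane(c,uv,z):
    o,d=ray(c,uv);return o+d*(z-o[2])/d[2]
def two(c1,u1,c2,u2):
    o,d=ray(c1,u1);p,e=ray(c2,u2)
    s=np.linalg.lstsq(np.c_[d,-e],p-o,rcond=None)[0]
    a,b=o+d*s[0],p+e*s[1];return (a+b)/2,np.linalg.norm(a-b)
E
python3 - <<'E'
from h import *
box={"scene":(325,190,65,60),"side":(300,212,75,62)}
out=[]
for n,(x,y,w,h) in box.items():
    c=np.load(n+"1.npz");im=c["image"][y:y+h,x:x+w];hsv=cv2.cvtColor(im,cv2.COLOR_BGR2HSV)
    H,S,V=[hsv[...,i].astype(int) for i in range(3)]
    for nm,m in dict(red=((H<8)|(H>172))&(S>120)&(V>60),yel=(H>20)&(H<35)&(S>100),grn=(H>45)&(H<85)&(S>70)&(V>60),blu=(H>100)&(H<130)&(S>100)&(V>60)).items():
        k,l,st,ce=cv2.connectedComponentsWithStats(m.astype(np.uint8))
        for i in range(1,k):
            if st[i,4]>3:
                ys,xs=np.where(l==i);j=ys.argmin()
                print(n,nm,st[i],(ce[i]+[x,y]).round(1),"z45",plane(c,ce[i]+[x,y],.046).round(3),"top",xs[j]+x,ys[j]+y)
    out.append(cv2.resize(im,(390,360),interpolation=cv2.INTER_CUBIC))
cv2.imwrite("pics/crop1.png",np.hstack(out))
E
```

```text
scene red [29 15  7 11 41] [357.2 209.8] z45 [ 0.481 -0.166  0.046] top 355 205
scene yel [33 35  5  4 16] [359.9 226.4] z45 [ 0.429 -0.206  0.046] top 358 225
scene grn [41 20  5  3 10] [367.9 211.1] z45 [ 0.493 -0.191  0.046] top 367 210
scene blu [18 26  6  4 17] [345.4 217.5] z45 [ 0.436 -0.158  0.046] top 344 216
side red [32 11  8 14 41] [335.1 229.1] z45 [ 0.452 -0.13   0.046] top 332 223
side yel [24 33  5  3 12] [326.2 246.1] z45 [ 0.43  -0.204  0.046] top 325 245
side grn [55 31  4  2  7] [356.7 243.4] z45 [ 0.497 -0.192  0.046] top 355 243
side blu [27 22  5  3 11] [329. 235.] z45 [ 0.437 -0.156  0.046] top 328 234
```

View pics/crop1.png

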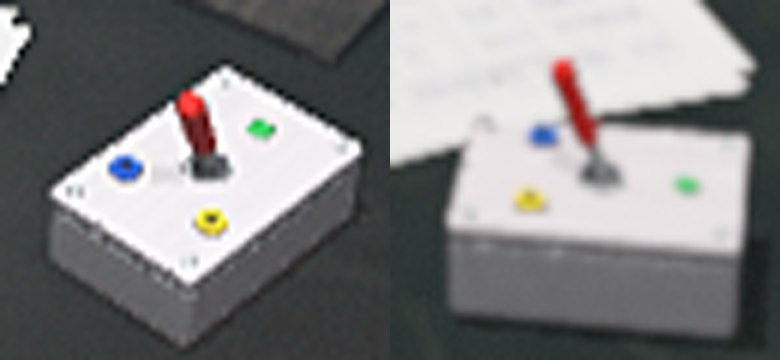

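Run:
```python
from h import *
a=np.load("scene1.npz");b=np.load("side1.npz")
g,_=two(a,(367.9,211.1),b,(356.7,243.4));y,_=two(a,(359.9,226.4),b,(326.2,246.1));bl,_=two(a,(345.4,217.5),b,(329,235))
print(g,y,bl)
t,e=two(a,(357,206),b,(333,224.5));print("tip",t,e)
m=(y+bl)/2;d=(g-m)[:2];print(np.degrees(np.arctan2(d[1],d[0])),np.hypot(*d))
ux=d/np.hypot(*d);c=g[:2]-36e-3*ux;print("centre",c,"tip in box",ux@(t[:2]-c),np.cross(ux,t[:2]-c))
print("stack corner",plane(b,(308,148),0),"blackbox lid",plane(b,(357,190),.045),plane(a,(290,172),.045))
```

```text
[ 0.49690053 -0.18932523  0.04363029] [ 0.42960539 -0.20581984  0.04655375] [ 0.43655217 -0.15726984  0.04582936]
tip [ 0.44496998 -0.18373698  0.08979954] 0.002920297878786144
-6.950520436757109 0.06429424904818942
centre [ 0.46116509 -0.18496879] tip in box -0.016225164190726376 -0.0007370454414291985
stack corner [0.3763225  0.53591002 0.        ] blackbox lid [0.51756469 0.08696409 0.045     ] [0.50770904 0.09056888 0.045     ]<stdin>:7: DeprecationWarning: Arrays of 2-dimensional vectors are deprecated. Use arrays of 3-dimensional vectors instead. (deprecated in NumPy 2.0)
```

Tip triangulates to z≈0.090 at box x≈-16 mm, so the lever is off (expected -19 mm, z 0.094). The box axis is about -8°. Now moving at travel height to a point behind the lever, with the fingers shut.

```bash
python3 -m inch '[20,-36,0,2,0, 40,-72,0,4,0, 60,-106,0,6,0, 80,-140,0,6,0, 100,-175,0,6,0, 120,-210,0,6,0, 140,-245,0,6,0, 158,-280,0,6,0, 175,-315,0,6,0, 185,-352,0,6,0]' 10 && python3 -m inch '[8,-38,0,0,0, 14,-77,0,0,0, 20,-117,0,0,0, 26,-157,0,0,0, 32,-197,0,0,0, 38,-237,0,0,0, 44,-277,0,0,0, 50,-317,0,0,0, 56,-357,0,0,0, 62,-395,0,0,0]' && python3 -m inch '[4,-10,-20,0,0, 6,-12,-40,0,0, 6,-12,-60,0,0, 6,-12,-60,0,0, 6,-12,-60,0,0]'
```

```text
t: 0.93
tool_pos: [0.3305, 0.2285, 0.2183]
orientation: [0.218, 3.134, -0.0]
force: [0.7, -0.3, 0.1]
opening: 0.0309
gripper_force: 0.0
t: 1.77
tool_pos: [0.3913, -0.1671, 0.2184]
orientation: [0.219, 3.134, -0.0]
force: [1.0, 0.3, 1.3]
opening: 0.0008
gripper_force: 0.0
t: 2.18
tool_pos: [0.3967, -0.1761, 0.1575]
orientation: [-0.218, -3.131, -0.002]
force: [0.0, 0.8, -0.3]
opening: 0.0004
gripper_force: 0.0
```

Run:
```python
from plant import robot, read_camera
from h import *
from scipy.spatial.transform import Rotation as Ro
s=robot.read_state();c=dict(read_camera("wrist"))
T=np.eye(4);T[:3,:3]=Ro.from_rotvec(s["orientation"]).as_matrix();T[:3,3]=s["tool_pos"]
print(T.round(3),c["mount"])
c["extrinsics"]=np.linalg.inv(T@c["mount"]);np.savez("wrist1.npz",**c)
im=c["image"];cv2.imwrite("pics/wrist1.png",im)
hsv=cv2.cvtColor(im,cv2.COLOR_BGR2HSV);H,S,V=[hsv[...,i].astype(int) for i in range(3)]
for nm,m in dict(red=((H<8)|(H>172))&(S>120)&(V>60),yel=(H>20)&(H<35)&(S>100),grn=(H>45)&(H<85)&(S>70)&(V>60),blu=(H>100)&(H<130)&(S>100)&(V>60)).items():
    k,l,st,ce=cv2.connectedComponentsWithStats(m.astype(np.uint8))
    for i in range(1,k):
        if st[i,4]>40: print(nm,st[i],ce[i].round(1),plane(c,ce[i],.046).round(4))
```

```text
[[-0.99   0.139 -0.003  0.397]
 [ 0.139  0.99   0.002 -0.176]
 [ 0.003  0.001 -1.     0.158]
 [ 0.     0.     0.     1.   ]] [[-5.56607262e-04 -9.69869287e-01 -2.43625237e-01  6.83259208e-02]
 [ 9.99999818e-01 -5.96495390e-04  8.99553686e-05 -1.43195738e-03]
 [-2.32566280e-04 -2.43625142e-01  9.69869443e-01 -1.66396245e-01]
 [ 0.00000000e+00  0.00000000e+00  0.00000000e+00  1.00000000e+00]]
red [166  53  12  12  42] [171.8  58.8] [ 0.2704 -0.2769  0.046 ]
red [178  62   7  19  52] [181.1  70.4] [ 0.2797 -0.2717  0.046 ]
red [163  66  13  26  80] [168.   77.3] [ 0.2833 -0.2832  0.046 ]
red [ 57  72  45  35 724] [77.9 88. ] [ 0.2809 -0.3566  0.046 ]
red [160  87  20  93 227] [170.  131.1] [ 0.3242 -0.2918  0.046 ]
red [159  92  11  13  47] [163.1  98. ] [ 0.298  -0.2909  0.046 ]
red [155 115  12  13  44] [161.2 121.7] [ 0.3159 -0.2971  0.046 ]
red [148 161  12  16  48] [153. 168.] [ 0.3519 -0.3136  0.046 ]
yel [ 70  55  19  18 240] [79.1 63.5] [ 0.2633 -0.35    0.046 ]
yel [285 230  13  15  90] [289.5 235.2] [ 0.4271 -0.2094  0.046 ]
yel [594 255  17  14 170] [602.2 261.2] [0.4918 0.0678 0.046 ]
yel [326 305   3  27  58] [326.8 319.2] [ 0.5152 -0.188   0.046 ]
yel [313 308   4  24  67] [314.  318.7] [ 0.513 -0.2    0.046]
grn [ 94 144  14  14 154] [100.3 150.3] [ 0.3313 -0.3533  0.046 ]
blu [131  73  18  18 225] [139.4  81.5] [ 0.2831 -0.3065  0.046 ]
blu [   0  189   76   76 2440] [ 37.4 228.4] [ 0.3899 -0.4291  0.046 ]
blu [342 230  13  12  66] [349.2 234.2] [ 0.4336 -0.157   0.046 ]
```

View pics/wrist1.png

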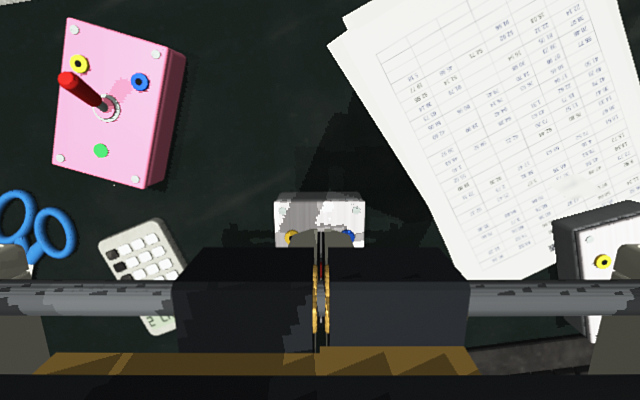

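The wrist view shows the shut fingers centred at column 321, in line with the red lever. The blue socket at (349,234) and yellow at (289,235) fit the earlier estimate to within 3 mm, putting the centre near (0.459,-0.186). I'll descend behind the lever and creep forward.

```bash
python3 -m inch '[0,-1,-25,0,0, 0,-1,-50,0,0, 0,-1,-70,0,0, 0,-1,-81,0,0, 0,-1,-81,0,0, 0,-1,-81,0,0]' && python3 -m inch '[4,-0.5,0,0,0, 8,-1,0,0,0, 12,-2,0,0,0, 16,-2,0,0,0, 20,-3,0,0,0, 20,-3,0,0,0]'
python3 - <<'E'
from plant import read_camera
import cv2
for n,(x,y,w,h) in {"side":(270,140,120,150)}.items():
    cv2.imwrite("pics/side2.png",cv2.resize(read_camera(n)["image"][y:y+h,x:x+w],None,fx=4,fy=4,interpolation=2))
E
```

```text
t: 2.73
tool_pos: [0.3983, -0.1778, 0.0787]
orientation: [0.218, 3.134, -0.0]
force: [0.6, -1.2, 0.6]
opening: 0.0004
gripper_force: 0.0
t: 3.23
tool_pos: [0.4188, -0.181, 0.078]
orientation: [0.218, 3.133, -0.0]
force: [0.6, 0.4, -0.1]
opening: 0.0007
gripper_force: 0.0
```

View pics/side2.png

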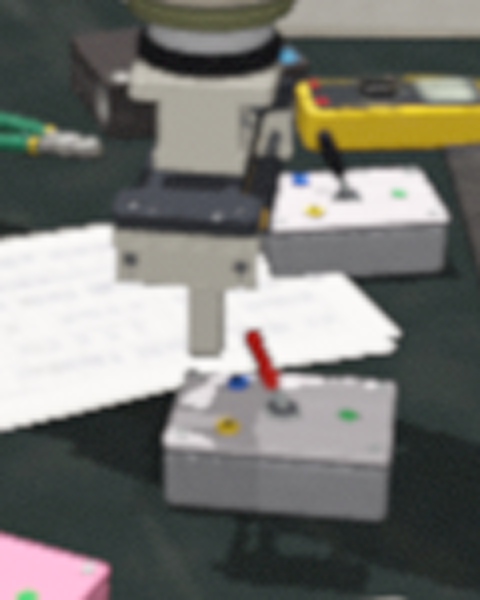

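The side crop shows the finger at (207,350) about 10 mm short of the red lever tip at (252,335), with the lever leaning to the off side. Now I'll feel for it lightly.

```bash
for i in 1; do python3 -m inch '[2,0,0,0,0, 4,-0.5,0,0,0, 6,-1,0,0,0, 7,-1,0,0,0, 8,-1,0,0,0, 9,-1,0,0,0, 10,-1,0,0,0, 10,-1,0,0,0]'; python3 -m inch '[1,0,0,0,0, 2,0,0,0,0, 3,-0.5,0,0,0, 3,-0.5,0,0,0]';  python3 -m inch '[1,0,0,0,0, 2,0,0,0,0, 3,-0.5,0,0,0, 3,-0.5,0,0,0]'; done
```

```text
t: 3.95
tool_pos: [0.428, -0.1817, 0.0777]
orientation: [0.218, 3.134, -0.0]
force: [0.2, -0.4, 1.1]
opening: 0.0003
gripper_force: 0.0
t: 4.28
tool_pos: [0.4308, -0.1822, 0.0776]
orientation: [-0.218, -3.134, -0.0]
force: [-2.4, 1.2, 0.6]
opening: 0.0007
gripper_force: 1.1
t: 4.62
tool_pos: [0.4341, -0.1828, 0.0777]
orientation: [0.218, 3.134, 0.0]
force: [-1.2, 0.7, 0.8]
opening: 0.0003
gripper_force: 0.7
```

Contact came at about x=0.430 with roughly 2 N, and the lever yields. I'll carry on past upright, watching the force.

```bash
python3 -m inch '[2,0,0,0,0, 4,-0.5,0,0,0, 6,-1,0,0,0, 8,-1,0,0,0, 8,-1,0,0,0]'; python3 -m inch '[2,0,0,0,0, 4,-0.5,0,0,0, 6,-1,0,0,0, 6,-1,0,0,0]';  python3 -m inch '[1,0,0,0,0, 2,0,0,0,0, 3,-0.5,0,0,0, 3,-0.5,0,0,0]'
python3 - <<'E'
from plant import read_camera
import cv2
x,y,w,h=270,140,120,150
cv2.imwrite("pics/side3.png",cv2.resize(read_camera("side")["image"][y:y+h,x:x+w],None,fx=4,fy=4,interpolation=2))
E
```

```text
t: 5.03
tool_pos: [0.4424, -0.1839, 0.0777]
orientation: [0.218, 3.133, -0.0]
force: [-0.9, -0.1, 0.7]
opening: 0.0002
gripper_force: 0.2
t: 5.37
tool_pos: [0.4483, -0.1849, 0.0777]
orientation: [0.218, 3.134, -0.0]
force: [-0.1, -0.7, -0.2]
opening: 0.0005
gripper_force: 0.0
t: 5.7
tool_pos: [0.451, -0.1853, 0.0777]
orientation: [0.218, 3.134, -0.0]
force: [0.7, -0.2, 0.0]
opening: 0.0002
gripper_force: 0.0
```

View pics/side3.png

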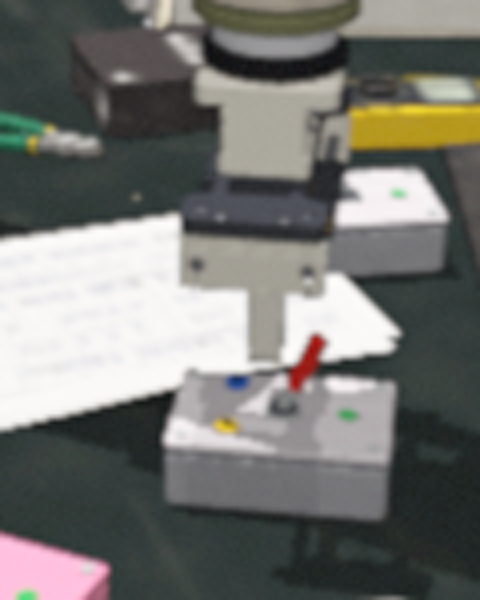

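The lever tip at (320,340) now leans to the green dot at (347,414): it has snapped on and left the finger, and the force is about zero. I'll draw back along -x, then up.

```bash
python3 -m inch '[-10,1,0,0,0, -25,3,0,0,0, -45,6,0,0,0, -55,8,20,0,0, -60,8,50,0,0, -60,8,85,0,0, -60,8,120,0,0, -60,8,140,0,0, -60,8,140,0,0, -60,8,140,0,0]'
python3 - <<'E'
from plant import read_camera
import cv2
x,y,w,h=270,140,120,150
cv2.imwrite("pics/side4.png",cv2.resize(read_camera("side")["image"][y:y+h,x:x+w],None,fx=4,fy=4,interpolation=2))
E
```

```text
t: 6.58
tool_pos: [0.3916, -0.1778, 0.2191]
orientation: [0.218, 3.131, -0.002]
force: [-1.0, -0.2, -0.2]
opening: 0.0004
gripper_force: 0.0
```

View pics/side4.png

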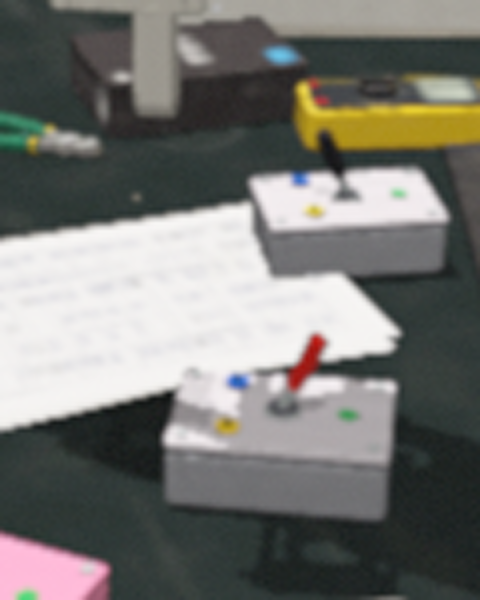

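The red lever tip at (320,340) stays leaning to the green dot, the black box is unchanged, and the hand is clear.

```bash
python3 -c "
from plant import job
print(job.close_job())"
```

```text
the job is handed in; nothing more can be done
None
```

The red toggle was off; I felt it, flipped it on towards the green dot with about 2.4 N at the highest reading, left the black box untouched, drew the hand clear and handed the job in at about 7 s.

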